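# Seat a coupon in a plating cell and hold the tweezer electrode at its marked gap

## Robot

A 6-joint arm with a two-finger parallel gripper is mounted at the origin on a cart in front of the work surface, level with it; the furniture and walls round the work are solid. World frame = base frame: x ahead of the robot, y to its left, z up, the work surface at z = 0. Lengths are in m, angles in rad, forces in N, time in s.
With the tool pointing down it reaches from about 0.3 to 0.775 m from the base axis. Payload 14.6 kg.
Tool frame: the origin (TCP) lies between the finger pads; the fingertips stand 14 mm ahead of it and the grasp point (between the pads) lies 5 mm behind it; z points along the fingers, y is the line along which they close (so a half turn about z gives the same grasp; the last joint's range is limited). The gripper opens to 94 mm and grips with 3 to 60 N. Pads are 16 mm wide; open, the fingers measure 119 mm over their backs; the gripper's body (75 mm by 177 mm) begins 78 mm behind the grasp point.
Start: joints at [-1.191, 0.3, 1.521, -0, 1.321, -0.067], TCP at [0.238, -0.496, 0.219] pointing down, gripper open.
Joint ranges: [-3.03, 3.03], [-0.79, 2.21], [0.23, 2.52], [-1.04, 4.18], [0, 3.07], [-2.55, 2.55]. Speed limits (rad/s): [2.22, 2.22, 2.57, 3.14, 3.14, 3.14].

## Interface

Orientations are given as [roll, pitch, yaw] about the fixed x, y, z axes, in that order (R = Rz(yaw) Ry(pitch) Rx(roll)).
In Python, from station import ctrl gives the robot as it stands. The module is installed in compiled form; this text tells all that it offers.
- The arm moves only by the tool move_arm, never from a script. Its argument "targets" is a list of rows, each a list of 7 numbers: the opening, from -1 (shut) to 1 (fully open), then the shift along the tool's x, y, z in units of 50 mm (1.0 is 50 mm), then the turn, a rotation vector about the tool's x, y, z in rad. A call has 1 to 12 rows; each row is the pose to reach, as a shift and turn from the pose commanded when the call began, along the tool's axes at that moment; what a row does not reach only later rows make up. A row lasts 1/10 s, in which the tool goes at most 50 mm and 8.59 degrees, less where a joint would pass 70% of its speed; a pose out of reach is approached as far as the arm can. A call with a gripper value outside its range is refused whole. The fingers move at their own pace and stop on an object; "grip_force" is the grip in N (left out, the last holds). Time passes only in rows, so rows that repeat a pose let the fingers close. It gives the time, the measured TCP pose, the force, the opening and the grip force at its end, in the units of the state.
- ctrl.get_obs(): the state, without advancing time (a new reading comes with each control period).
- ctrl.camera(name): name is "side" or "top"; returns (picture, depth): 420x560x3 uint8, red, green, blue; 420x560 float32, m along the optical axis (not along the pixel's ray), 0 where there is no reading.
- ctrl.camera_params(name): a dict with "intrinsics" (3x3 intrinsics, pixels), "rvec" (rotation vector, rad) and "tvec" (3), from world to camera coordinates, as OpenCV has them. Camera axes: x right, y down, z forward; pixel columns grow to the right and rows downward; lengths in m; the calibration is good to about 2 mm. A picture is of the moment at which its call begins. camera_params takes no time and is no camera call.
- ctrl.hand_in(): hands the job in; it is judged then, once.
Trained networks look in the newest picture that a camera, given by its name, has taken for a name from the list of things; names that differ only in an ending like _2 or _b are one class to them, and where a whole thing is asked for, a point or a joint stands for the part that bears it (a point fixed in the world has none). Each returns a list of dicts, best first, with "score" (0 to 1); they miss things now and then, are a little off and sometimes report something else, mostly with a low value. They report only what shows in the picture. A call takes as long as a camera call. They do not tell look-alikes from the thing itself.
- ctrl.cut_out(camera, target): "region" (420x560 bool, what is visible of it) and "point" ([column, row] in pixels, amid what is visible of it).
- ctrl.tip_of(camera, target): "point" ([column, row] in pixels: a listed point, or the origin of a listed thing).
The state is a dict: "time_s": time; "qpos": joint angles; "joint_vel": joint speeds; "tau": joint torques, N m; "ee_pos": TCP position; "eef_rot": TCP orientation; "force": force on the tool from outside, world axes, zero at the start; "moment": the same for the moment, N m; "grip_width": finger opening in m; "grip_force": force on a finger pad.
Only numpy, scipy, OpenCV 4.12 (cv2) and the standard library are available. Lean on these libraries where they do the work, as an engineer would, in place of code of your own. Each camera call takes 0.05 s, during which the arm holds its last target. There are 200 camera calls.

## Task

Dry-fit the small plating cell: take the copper coupon from the rack and stand it fully home in the two grooves of the cell, then let go of it. Then lift the tweezer electrode off its stand by its blue grips, lower its two round plates into the cell, one on each side of the coupon, and squeeze until the pointer stands in the green band of its scale (plates about 14 mm apart). The tweezers must never touch the coupon nor knock the cell; finish while still holding the tweezers steady like that, plates wholly below the cell's rim facing the middle of the coupon, the tweezers touching nothing but the gripper, and leave the stainless coupon, the vial and the crucible where they are.

Things in the scene. Friction and masses are not known exactly. Their poses are not given: they have to be found in the camera images.
- copper_center (a point): Copper coupon, the reddish one of two flat plates standing upright in the rack: 30 mm wide (its x), 4 mm thick (its y), 70 mm tall (its z), about 60 g; this point is its centre, 35 mm above its lower edge. Grip it across the 30 mm width, near its top.
- copper: The same copper coupon; origin at the middle of its lower edge.
- stainless_center (a point): Stainless (silver) coupon of the same size in the rack's other slot, to be left there; its centre. Which slot holds which coupon varies.
- rack: Grey rack block, fixed, 62 x 100 x 28 mm high, with two slots along its x at its y = +25 and -25 mm; the coupons stand 20 mm deep in them, lower edges 8 mm and tops 78 mm above the worktop, 1 to 1.5 mm of play. Origin: middle of its underside.
- cell: Small plating cell, fixed: clear open box on a white foot (62 x 94 mm), inside 34 mm along x by 64 mm along y, walls 4 mm, rim 34 mm above the worktop, floor 5 mm. On the walls at x = +17 and -17 mm pairs of white ribs, 4 mm deep, leave an upright groove 5.8 mm wide at y = 0: the coupon's 30 mm width goes along x, its top then at 75 mm. Origin: middle of the underside.
- cell_slot (a point): Middle of the cell's inner floor, between the grooves, 5 mm above the worktop: where the middle of the coupon's lower edge belongs. The grooves flare to 11 mm at their mouth, 36 mm above the worktop.
- stand: Silvery metal stand for the tweezer electrode, fixed: base 100 x 66 x 8 mm and two uprights (8 mm thick, across its y, centred at its x = 44 and 116 mm) with saddles 62 mm above the worktop and small side lips 6 mm higher. Its origin lies on the worktop below the tweezers' bow, x points along the tweezers toward their tips.
- tweezers_grip (a point): Middle between the two blue grips of the tweezer electrode, half-way up them (67 mm above the worktop at the start); x points to the tips, z up. The blades lie side by side. The grips are 36 mm long (x), 14 mm high; squeeze their +y and -y faces: 38 mm apart when open, 26 mm and parallel at the marked gap; 1 mm less there closes the plates by 1.5 mm.
- tweezers: The tweezer electrode, about 66 g, balanced near the grips: origin in its black bow, 85 mm behind the grip point. Its spring pushes each finger with 3 N when open, 8 N at the marked gap; squeezed to 32 mm at the grips it can be lifted. On top, 26 mm ahead of the grips, a white cross scale has a green band and beside it a red one (too narrow); the right blade's black pointer moves over it.
- plate_left (a point): Middle of the inner face of the left (+y) blade's electrode plate: a steel disc, 14 mm diameter, 3 mm thick, on a leg that bends straight down from the blade's end. The plates stand 45 mm ahead of the grip point (tweezers' +x) and 45 mm below it. The legs' outer faces stand 6 mm outside the plates' inner faces.
- plate_right (a point): The same for the right (-y) blade. Distance between plate_left and plate_right = gap: 32 mm open, 14 mm as marked; the green band is 11.5 to 16.5 mm.
- blade_left (a joint): Closing angle of the left blade in rad: 0 open (spring holds it there), 0.069 at the marked gap, 0.115 at most; both blades move alike. Gap in mm = 32 - 260 x value.
- blade_right (a joint): The same for the right blade.
- vial: Closed amber vial with blue cap, 36 mm wide, 72 mm high, a bystander to leave alone; origin at its underside.
- crucible: White crucible, 44 mm wide, 36 mm high, a bystander to leave alone; origin at its underside.
Things that resemble listed ones, but are neither listed nor needed, are in the scene too. What is meant by the copper is not purple, and is the smaller of those in its own colour.

How it is judged:
By the outcome, as a careful person would: the job done as asked, in the order asked, and still so for the second after the job is handed in, while the arm keeps its last pose, push and grip.
It also fails if it takes over 54 s, if anything falls off the work surface, if the arm or the gripper's body presses on something with over 40 N, if the wrist force passes 120 N, or if a joint passes its speed limit or range.

## Working session

There is one attempt and no reset: what is moved stays moved. The work goes in short steps, Python scripts to look and compute and a tool call to move; the robot and the scene stay as the last step left them, time stands still between calls to the robot, and variables do not carry over. Pictures are saved under pics/ and viewed, at most 10 in all, crops included, and the job is handed in when it is done.

Besides the shell and the picture viewer there is one more tool, called after ">>>" in YAML: its name, and indented under it one key for each argument. move_arm: Moves the arm, as the interface text tells. Its arguments: {"type":"object","properties":{"targets":{"type":"array"},"grip_force":{"type":"number"}},"required":["targets"]}

```bash
mkdir -p pics; cat > h.py <<'E'
import numpy as np, cv2
from station import ctrl
from scipy.spatial.transform import Rotation as R
def cam(n):
    p=ctrl.camera_params(n); return np.array(p["intrinsics"]),R.from_rotvec(np.ravel(p["rvec"])).as_matrix(),np.ravel(p["tvec"])
def at_z(n,uv,z):
    K,Rm,t=cam(n); d=Rm.T@np.linalg.inv(K)@np.array([uv[0],uv[1],1.]); c=-Rm.T@t
    return c+d*(z-c[2])/d[2]
def cloud(n,depth):
    K,Rm,t=cam(n); v,u=np.mgrid[:420,:560]; P=np.stack([(u-K[0,2])/K[0,0]*depth,(v-K[1,2])/K[1,1]*depth,depth],-1)
    return (P-t)@Rm
def proj(n,P):
    K,Rm,t=cam(n); q=(np.atleast_2d(P)@Rm.T+t)@K.T; return q[:,:2]/q[:,2:]
E
python3 - <<'E'
from h import *
o=ctrl.get_obs(); print(o['time_s'],o['ee_pos'],o['eef_rot'],o['grip_width'])
for n in("top","side"):
    im,d=ctrl.camera(n); np.savez(f"{n}0.npz",im=im,d=d)
    cv2.imwrite(f"pics/{n}0.png",im[:,:,::-1])
    K,Rm,t=cam(n); print(n,K[0,0],-Rm.T@t,Rm[2])
Z=dict(copper_center=.043,stainless_center=.043,rack=0,cell=0,cell_slot=.005,stand=0,tweezers_grip=.067,tweezers=.067,plate_left=.022,plate_right=.022,vial=0,crucible=0)
for n in("top","side"):
  for k,z in Z.items():
    for r in ctrl.tip_of(n,k)[:3]:print(n,k,round(r['score'],2),np.round(r['point']),at_z(n,r['point'],z).round(3))
print(ctrl.get_obs()['time_s'])
E
```

```text
0.0 [ 0.23754842 -0.49578365  0.21887778] [-3.14042311e+00 -5.45480440e-05  4.46815459e-01] 0.09418436475482757
top 381.9760874566765 [ 0.48048695 -0.12465896  0.94078583] [ 0.0772946   0.01640818 -0.99687327]
side 387.32012608888476 [0.59221051 0.67776792 0.39460432] [-0.0582192  -0.92423327 -0.37736373]
top copper_center 0.66 [230. 179.] [0.611 0.002 0.043]
top copper_center 0.64 [170. 189.] [0.59  0.144 0.043]
top copper_center 0.55 [235. 220.] [ 0.514 -0.009  0.043]
top stainless_center 0.53 [216. 163.] [0.651 0.036 0.043]
top rack 0.71 [225. 178.] [0.622 0.02  0.   ]
top cell 0.75 [308. 216.] [ 0.525 -0.184  0.   ]
top cell_slot 0.73 [304. 223.] [ 0.508 -0.175  0.005]
top stand 0.84 [361. 259.] [ 0.419 -0.312  0.   ]
top tweezers_grip 0.97 [374. 225.] [ 0.5   -0.331  0.067]
top tweezers_grip 0.22 [304. 223.] [ 0.505 -0.172  0.067]
top tweezers 0.75 [360. 260.] [ 0.419 -0.297  0.067]
top plate_left 0.47 [371. 206.] [ 0.546 -0.334  0.022]
top plate_right 0.58 [385. 211.] [ 0.533 -0.367  0.022]
top vial 0.46 [287. 130.] [ 0.741 -0.136  0.   ]
top crucible 0.55 [312. 125.] [ 0.753 -
[... 232 characters left out ...]
.043]
side stainless_center 0.72 [242. 255.] [0.636 0.031 0.043]
side rack 0.65 [251. 276.] [0.62  0.036 0.   ]
side cell 0.57 [298. 229.] [ 0.513 -0.178  0.   ]
side cell_slot 0.91 [299. 229.] [ 0.513 -0.169  0.005]
side cell_slot 0.64 [203. 234.] [ 0.737 -0.141  0.005]
side cell_slot 0.35 [251. 271.] [0.621 0.027 0.005]
side stand 0.63 [330. 209.] [ 0.415 -0.306  0.   ]
side tweezers_grip 0.91 [302. 185.] [ 0.494 -0.318  0.067]
side tweezers 0.63 [334. 189.] [ 0.413 -0.283  0.067]
side plate_left 0.6 [287. 197.] [ 0.534 -0.346  0.022]
side vial 0.78 [200. 235.] [ 0.743 -0.143  0.   ]
side vial 0.48 [260. 264.] [ 0.604 -0.01   0.   ]
side crucible 0.49 [199. 226.] [ 0.755 -0.194  0.   ]
1.3
```

```bash
python3 - <<'E'
from h import *
a=np.load("top0.npz")['im'][90:300,130:410,::-1];cv2.imwrite("pics/topc.png",cv2.resize(a,None,fx=2.85,fy=2.85,interpolation=cv2.INTER_CUBIC))
a=np.load("side0.npz")['im'][150:330,170:410,::-1];cv2.imwrite("pics/sidec.png",cv2.resize(a,None,fx=3.3,fy=3.3,interpolation=cv2.INTER_CUBIC))
E
```

```text
(no output)
```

View pics/topc.png

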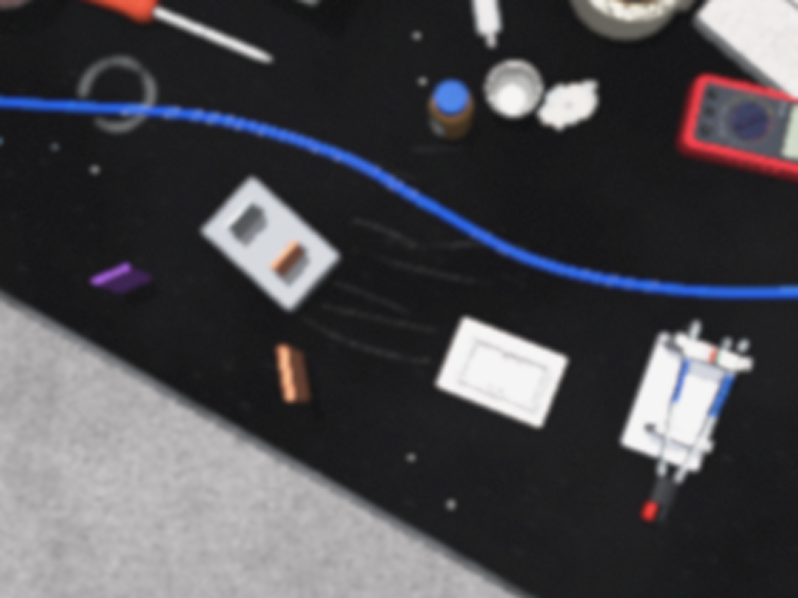

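View pics/sidec.png

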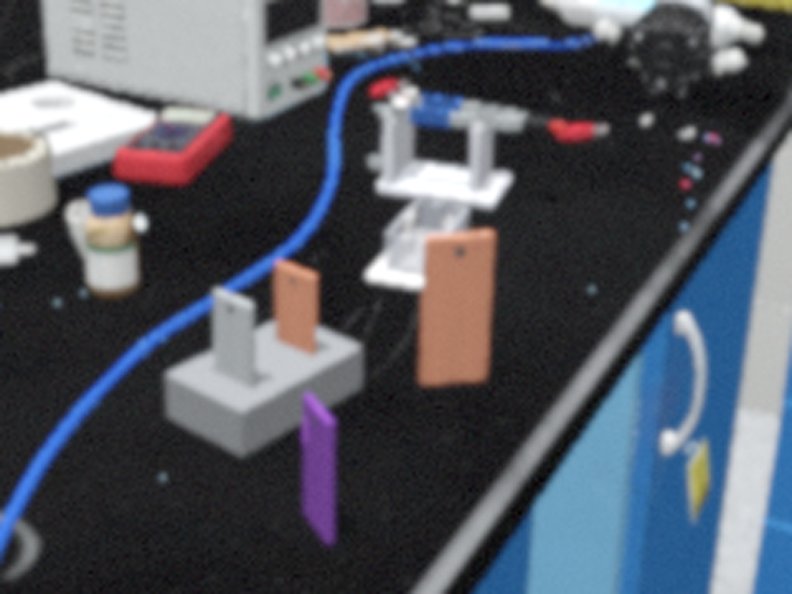

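The top crop shows the grey rack at crop (270,243) with copper in its slot nearest the cell. A larger copper look-alike stands free at (293,373), with the purple one at (120,277). The cell is at (502,372) and the tweezers at (700,400), tips pointing up. The side crop confirms this: the small copper is in the rack at (297,305), and the decoy at (457,305) is taller.

```bash
cat >> h.py <<'E'
def rect(P,lo,hi,name=''):
    m=(P[:,2]>lo)&(P[:,2]<hi); Q=P[m]
    if len(Q)<5: print(name,'few',len(Q)); return
    r=cv2.minAreaRect((Q[:,:2]*1000).astype(np.float32)); print(name,len(Q),'z',np.median(Q[:,2]).round(4),'c',np.round(r[0],1),'wh',np.round(r[1],1),'ang',round(r[2],1))
E
python3 - <<'E'
from h import *
for n in("top","side"):
    d=np.load(n+"0.npz")['d']; C=cloud(n,d); 
    bx={'rack':((.54,.70),(-.06,.10)),'cell':((.45,.58),(-.25,-.11)),'stand':((.38,.57),(-.42,-.26)),'decoy':((.48,.54),(-.05,.03))}
    for k,(x,y) in bx.items():
        m=(C[...,0]>x[0])&(C[...,0]<x[1])&(C[...,1]>y[0])&(C[...,1]<y[1])&(d>0); P=C[m]
        print(n,k,np.histogram(P[:,2],np.arange(-.005,.12,.005))[0])
        if k=='rack': rect(P,.02,.035,'racktop'); rect(P,.06,.09,'coupons')
        if k=='cell': rect(P,.003,.02,'foot');rect(P,.025,.045,'rim')
        if k=='stand': rect(P,.004,.012,'base');rect(P,.055,.085,'tw')
        if k=='decoy': rect(P,.05,.13,'dec')
# colour / cut_out regions
for n in("top","side"):
    D=np.load(n+"0.npz");C=cloud(n,D['d'])
    for k in('copper_center','stainless_center','rack','cell','tweezers_grip','plate_left','plate_right','tweezers'):
        for r in ctrl.cut_out(n,k)[:3]:
            g=r['region']; P=C[g&(D['d']>0)]; ys,xs=np.where(g)
            if len(P)==0: continue
            rr=cv2.minAreaRect(np.stack([xs,ys],1).astype(np.float32))
            print(n,k,round(r['score'],2),np.round(r['point']),g.sum(),'px box',np.round(cv2.boxPoints(rr)).tolist(),'zrange',np.percentile(P[:,2],[2,98]).round(3),'med',np.median(P,0).round(3))
E
```

```text
top rack [1327 1658   25    9   13   33  732  139   12   11    9   15   12   14
   10   13   49    4    0    0    0    0    0    0]
racktop 904 z 0.0282 c [624.5  16.9] wh [100.6  62. ] ang 47.3
coupons 90 z 0.0761 c [624.9  17.1] wh [54.8 29.5] ang 47.7
top cell [ 815 1528  473   12    9   10   11  107   56    0    0    0    0    0
    0    0    0    0    0    0    0    0    0    0]
foot 831 z 0.0054 c [ 514.8 -179.5] wh [137.6 127.5] ang 89.4
rim 174 z 0.0341 c [ 514.2 -178.6] wh [71.8 41.8] ang 67.5
top stand [1315 2369  598  157   15   13   13   10   12    7    8   11   12   83
  100  261  118    5    0    0    0    0    0    0]
base 802 z 0.0082 c [ 478.3 -339.6] wh [157.2 181.9] ang 89.4
tw 579 z 0.0721 c [ 468.4 -318.7] wh [ 60.1 156.7] ang 66.9
top decoy [300 333   5   4   5   5   4   6   5   5   2   5   5   3   6   5   5   5
   7   6  44   4   0   0]
dec 95 z 0.095 c [512.6  -6.3] wh [40.8  6.1] ang 9.2
side rack [ 496 1504  147  126  129  144  687   70   56   56   54   55   56   58
   59   55   70    0    0    0    0    0    0    0]
racktop 901 z 0.0284 c [621.6  19.7] wh [
[... 4069 characters left out ...]
.0, 188.0], [283.0, 200.0]] zrange [0.025 0.078] med [ 0.505 -0.315  0.068]
side plate_right 0.62 [303. 181.] 131 px box [[288.0, 181.0], [288.0, 175.0], [319.0, 180.0], [319.0, 186.0]] zrange [0.001 0.078] med [ 0.488 -0.344  0.07 ]
side plate_right 0.59 [300. 186.] 198 px box [[284.0, 185.0], [285.0, 177.0], [327.0, 184.0], [326.0, 192.0]] zrange [0.062 0.078] med [ 0.5   -0.313  0.069]
side tweezers 0.62 [309. 183.] 426 px box [[279.0, 179.0], [338.0, 169.0], [341.0, 189.0], [283.0, 199.0]] zrange [0.001 0.078] med [ 0.476 -0.317  0.069]
side tweezers 0.37 [190. 215.] 54 px box [[191.0, 212.0], [196.0, 212.0], [196.0, 223.0], [191.0, 223.0]] zrange [0.015 0.036] med [ 0.764 -0.178  0.03 ]
```

```bash
cat >> h.py <<'E'
def go(x,y,z,yaw):
    "print row (shift units, rotvec) from the present pose to a tool-down pose"
    o=ctrl.get_obs(); R0=R.from_euler('xyz',o['eef_rot']); T=R.from_euler('xyz',[np.pi,0,np.radians(yaw)])
    s=R0.inv().apply(np.array([x,y,z])-o['ee_pos'])/.05
    print('row',s.round(3),(R0.inv()*T).as_rotvec().round(3),'t',round(o['time_s'],2))
E
python3 -c "
from h import *
go(.606,0,.160,47.4)"
```

```text
row [10.93  -5.763  1.189] [ 0.    0.   -0.38] t 2.1
```

>>> move_arm:
  targets:
    - [1,10.93,-5.76,1.19,0,0,-0.38]
    - [1,10.93,-5.76,1.19,0,0,-0.38]
    - [1,10.93,-5.76,1.19,0,0,-0.38]
    - [1,10.93,-5.76,1.19,0,0,-0.38]
    - [1,10.93,-5.76,1.19,0,0,-0.38]
    - [1,10.93,-5.76,1.19,0,0,-0.38]
    - [1,10.93,-5.76,1.19,0,0,-0.38]
    - [1,10.93,-5.76,1.19,0,0,-0.38]
    - [1,10.93,-5.76,1.19,0,0,-0.38]
    - [1,10.93,-5.76,1.19,0,0,-0.38]
    - [1,10.93,-5.76,1.19,0,0,-0.38]
    - [1,10.93,-5.76,1.19,0,0,-0.38]

```text
time_s: 3.3
ee_pos: [0.5948, -0.0147, 0.1618]
eef_rot: [3.141, -0.0, 0.827]
force: [0.5, -0.8, 1.0]
grip_width: 0.0942
grip_force: 0.0
```

>>> move_arm:
  targets:
    - [1,0.37,0,0.0,0,0,0]
    - [1,0.37,0,0.0,0,0,0]
    - [1,0.37,0,0.0,0,0,0]

```text
time_s: 3.6
ee_pos: [0.606, -0.0033, 0.1617]
eef_rot: [-3.141, 0.0, 0.827]
force: [0.9, -0.1, -0.3]
grip_width: 0.0939
grip_force: 0.0
```

```bash
python3 - <<'E'
from h import *
o=ctrl.get_obs(); print(o['time_s'],o['ee_pos'],o['eef_rot'])
im,d=ctrl.camera("side"); np.savez("side1.npz",im=im,d=d); C=cloud("side",d)
P=C[(d>0)&(abs(C[...,0]-.606)<.1)&(abs(C[...,1])<.1)]
for lo in np.arange(.14,.25,.01): rect(P,lo,lo+.01,f'{lo:.2f}')
a=im[100:330,170:400,::-1];cv2.imwrite("pics/s1.png",cv2.resize(a,None,fx=2.6,fy=2.6,interpolation=cv2.INTER_CUBIC))
E
```

```text
3.6 [ 0.60600347 -0.00326669  0.16166163] [-3.14125512e+00  4.96383486e-04  8.27145906e-01]
0.14 14 z 0.1492 c [603.9  -3.3] wh [ 18.9 100.4] ang 47.9
0.15 85 z 0.1561 c [605.3  -2.3] wh [ 18.8 118.6] ang 47.7
0.16 112 z 0.165 c [604.9  -1.9] wh [ 18.7 118.8] ang 47.1
0.17 115 z 0.175 c [604.   -2.3] wh [ 21.5 118.6] ang 47.1
0.18 122 z 0.1848 c [604.2  -1.7] wh [ 21.1 118. ] ang 48.0
0.19 128 z 0.195 c [605.5  -2.7] wh [ 20.2 121.6] ang 47.7
0.20 123 z 0.2049 c [605.2  -1.9] wh [ 19.8 121.1] ang 48.6
0.21 128 z 0.215 c [605.3  -2. ] wh [ 20.4 120. ] ang 47.7
0.22 125 z 0.2248 c [604.5  -1.5] wh [ 19.7 120.1] ang 47.1
0.23 120 z 0.2346 c [604.8  -1.6] wh [ 19.9 119.3] ang 46.0
0.24 151 z 0.2469 c [604.6  -1.6] wh [ 66.2 160.4] ang 47.1
```

View pics/s1.png

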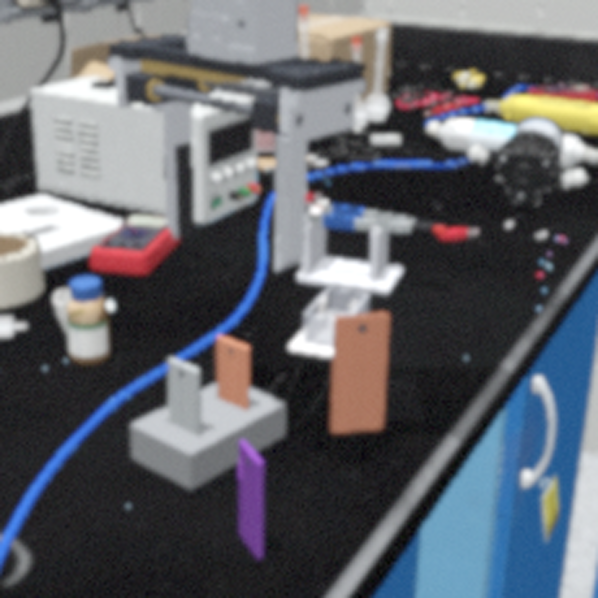

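The side view shows the open fingers straddling above the rack's copper coupon at (233,370) in the crop. Comparing them with the depth cloud gives a side-camera bias of about 1 mm.

```bash
python3 -c "
from h import *
go(.6061,-.0001,.066,47.4)"
```

```text
row [ 0.058 -0.046  1.918] [-0.     0.    -0.001] t 3.65
```

>>> move_arm:
  targets:
    - [1,0.06,-0.05,0.5,0,0,0]
    - [1,0.06,-0.05,1.0,0,0,0]
    - [1,0.06,-0.05,1.5,0,0,0]
    - [1,0.06,-0.05,1.92,0,0,0]
    - [1,0.06,-0.05,1.92,0,0,0]
    - [0,0.06,-0.05,1.92,0,0,0]
    - [-0.7,0.06,-0.05,1.92,0,0,0]
    - [-0.7,0.06,-0.05,1.92,0,0,0]
    - [-0.7,0.06,-0.05,1.92,0,0,0]
    - [-0.7,0.06,-0.05,1.92,0,0,0]
    - [-0.7,0.06,-0.05,1.92,0,0,0]
    - [-0.7,0.06,-0.05,1.92,0,0,0]
  grip_force: 15

```text
time_s: 4.85
ee_pos: [0.6065, 0.001, 0.066]
eef_rot: [-3.142, -0.0, 0.827]
force: [0.1, 0.2, 0.4]
grip_width: 0.0414
grip_force: 0.0
```

>>> move_arm:
  targets:
    - [-0.7,0,0,0,0,0,0]
    - [-0.7,0,0,0,0,0,0]
    - [-0.7,0,0,0,0,0,0]
    - [-0.7,0,0,0,0,0,0]
    - [-0.7,0,0,0,0,0,0]

```text
time_s: 5.35
ee_pos: [0.6065, 0.0009, 0.0659]
eef_rot: [-3.142, 0.0, 0.827]
force: [0.3, -0.2, 0.0]
grip_width: 0.0298
grip_force: 15.0
```

>>> move_arm:
  targets:
    - [-0.7,0,0,-0.2,0,0,0]
    - [-0.7,0,0,-0.6,0,0,0]
    - [-0.7,0,0,-1.1,0,0,0]
    - [-0.7,0,0,-1.3,0,0,0]
    - [-0.7,0,0,-1.3,0,0,0]

```text
time_s: 5.85
ee_pos: [0.6072, 0.0009, 0.1326]
eef_rot: [3.139, -0.002, 0.827]
force: [-1.0, 0.1, -0.2]
grip_width: 0.03
grip_force: 15.0
```

```bash
python3 -c "
from h import *
go(.5124,-.1773,.131,68)"
```

```text
row [-3.906  1.019  0.027] [ 0.003 -0.001 -0.36 ] t 5.85
```

>>> move_arm:
  targets:
    - [-0.7,-0.5,0.13,0,0,0,-0.05]
    - [-0.7,-1.1,0.28,0,0,0,-0.1]
    - [-0.7,-1.7,0.44,0,0,0,-0.15]
    - [-0.7,-2.3,0.6,0,0,0,-0.21]
    - [-0.7,-2.9,0.76,0,0,0,-0.27]
    - [-0.7,-3.5,0.91,0,0,0,-0.33]
    - [-0.7,-3.9,1.02,0,0,0,-0.36]
    - [-0.7,-3.9,1.02,0,0,0,-0.36]
    - [-0.7,-3.9,1.02,0,0,0,-0.36]
    - [-0.7,-3.9,1.02,0,0,0,-0.36]
    - [-0.7,-3.9,1.02,0,0,0,-0.36]

```text
time_s: 6.95
ee_pos: [0.5123, -0.1763, 0.1306]
eef_rot: [-3.141, -0.0, 1.188]
force: [-0.2, -0.5, -1.0]
grip_width: 0.0295
grip_force: 15.0
```

```bash
python3 - <<'E'
from h import *
o=ctrl.get_obs(); print(o['time_s'],o['ee_pos'],np.degrees(o['eef_rot']),o['grip_width'])
c,s=np.cos(np.radians(-22)),np.sin(np.radians(-22))
for n in("side","top"):
    im,d=ctrl.camera(n); np.savez(n+"2.npz",im=im,d=d); C=cloud(n,d)
    P=C[(d>0)&(abs(C[...,0]-.512)<.1)&(abs(C[...,1]+.177)<.1)]
    rect(P,.028,.042,n+' rim'); rect(P,.055,.11,n+' coupon'); rect(P,.125,.205,n+' fingers')
    m=(P[:,2]>.06)&(P[:,2]<.11);print('coupon zmin',np.percentile(P[(P[:,2]>.045)&(P[:,2]<.11)][:,2],[1,5]) if m.any() else '')
    m=(P[:,2]>.028)&(P[:,2]<.042); print(n,'rim z',np.percentile(P[m][:,2],[5,50,95]))
im=np.load("side2.npz")['im'];a=im[130:280,220:400,::-1];cv2.imwrite("pics/s2.png",cv2.resize(a,None,fx=4,fy=4,interpolation=cv2.INTER_CUBIC))
E
```

```text
6.95 [ 0.51229644 -0.17628617  0.13064107] [-1.79978846e+02 -4.55110529e-03  6.80438621e+01] 0.02948701848075694
side rim 149 z 0.0336 c [ 510.8 -175.6] wh [76.5 41.6] ang 67.8
side coupon 181 z 0.0927 c [ 510.6 -174.4] wh [ 8.2 30.2] ang 63.8
side fingers 574 z 0.1585 c [ 511.5 -173.6] wh [24.5 55.7] ang 73.1
coupon zmin [0.07486356 0.07589397]
side rim z [0.02851381 0.03364439 0.03610574]
top rim few 0
top coupon few 0
top fingers few 0
coupon zmin Traceback (most recent call last):
  File "<stdin>", line 9, in <module>
    return _quantile_unchecked(
        a, q, axis, out, overwrite_input, method, keepdims, weights)
    return _ureduce(a,
                    func=_quantile_ureduce_func,
    ...<5 lines>...
                    overwrite_input=overwrite_input,
                    method=method)
    r = func(a, **kwargs)
    result = _quantile(arr,
                       quantiles=q,
    ...<2 lines>...
                       out=out,
                       weights=wgt)
    slices_having_nans = np.isnan(arr[-1, ...])
                                  ~~~^^^^^^^^^
IndexError: index -1 is out of bounds for axis 0 with size 0
```

```bash
python3 - <<'E'
from h import *
a=np.radians(-22); Rc=np.array([[np.cos(a),np.sin(a)],[-np.sin(a),np.cos(a)]])
c0=np.array([.5124,-.1773])
for f,n in(("side2","side"),("side0","side"),("top0","top")):
    d=np.load(f+".npz")['d']; C=cloud(n,d); P=C[(d>0)]; q=(P[:,:2]-c0)@Rc.T*1000; z=P[:,2]
    m=(z>.031)&(z<.038)&(abs(q[:,0])<26)&(abs(q[:,1])<42); r=q[m]
    for nm,k in (('x+',(r[:,0]>15)&(abs(r[:,1])<30)),('x-',(r[:,0]<-15)&(abs(r[:,1])<30))): print(f,nm,k.sum(),np.median(r[k,0]).round(1) if k.any() else '', (np.polyfit(r[k,1],r[k,0],1)[0]*57.3).round(1) if k.sum()>5 else '')
    for nm,k in (('y+',(r[:,1]>29)&(abs(r[:,0])<16)),('y-',(r[:,1]<-29)&(abs(r[:,0])<16))): print(f,nm,k.sum(),np.median(r[k,1]).round(1) if k.any() else '')
    if f=='side2':
        m=(z>.074)&(z<.112)&(abs(q[:,0])<20)&(abs(q[:,1])<20); k=q[m]; p=np.polyfit(k[:,0],k[:,1],1); print('coupon face y at0',p[1].round(2),'slope deg',(p[0]*57.3).round(1),'x range',np.percentile(k[:,0],[2,98]).round(1))
im=np.load("side2.npz")['im'];a=im[130:280,220:400,::-1];cv2.imwrite("pics/s2.png",cv2.resize(a,None,fx=4,fy=4,interpolation=cv2.INTER_CUBIC))
E
```

```text
side2 x+ 19 16.9 -0.0
side2 x- 28 -20.6 0.4
side2 y+ 24 36.1
side2 y- 22 -32.0
coupon face y at0 1.85 slope deg -0.7 x range [-17.1  11.9]
side0 x+ 18 16.8 -0.6
side0 x- 27 -20.7 1.9
side0 y+ 22 35.7
side0 y- 24 -31.9
top0 x+ 46 21.0 0.5
top0 x- 40 -16.8 0.1
top0 y+ 24 33.2
top0 y- 21 -34.7
```

View pics/s2.png

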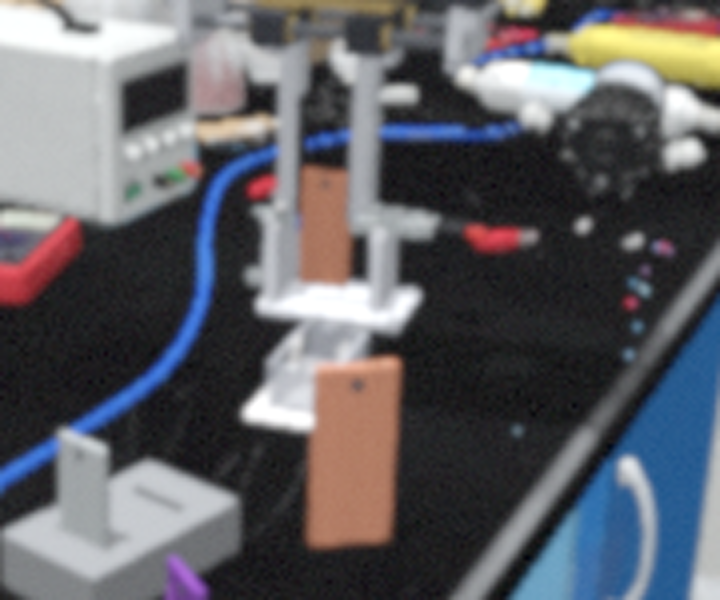

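The side view shows the copper held straight over the cell at crop (325,225). The cell is at (310,370), partly behind the decoy. The coupon needs about +1.6 mm in the cell's y and +0.6 mm in its x.

>>> move_arm:
  targets:
    - [-0.7,0.03,0.01,0,0,0,0]
    - [-0.7,0.03,0.01,0.3,0,0,0]
    - [-0.7,0.03,0.01,0.6,0,0,0]
    - [-0.7,0.03,0.01,0.7,0,0,0]
    - [-0.7,0.03,0.01,0.8,0,0,0]
    - [-0.7,0.03,0.01,0.9,0,0,0]
    - [-0.7,0.03,0.01,0.9,0,0,0]

```text
time_s: 7.75
ee_pos: [0.513, -0.1758, 0.0856]
eef_rot: [-3.141, 0.0, 1.187]
force: [-0.8, 0.0, -0.8]
grip_width: 0.0297
grip_force: 15.0
```

>>> move_arm:
  targets:
    - [-0.7,0,0,0.1,0,0,0]
    - [-0.7,0,0,0.2,0,0,0]
    - [-0.7,0,0,0.28,0,0,0]
    - [-0.7,0,0,0.36,0,0,0]
    - [-0.7,0,0,0.42,0,0,0]
    - [-0.7,0,0,0.45,0,0,0]
    - [-0.7,0,0,0.45,0,0,0]

```text
time_s: 8.45
ee_pos: [0.513, -0.1759, 0.0632]
eef_rot: [-3.141, 0.0, 1.187]
force: [-0.9, -0.0, -1.4]
grip_width: 0.0297
grip_force: 15.0
```

>>> move_arm:
  targets:
    - [-0.7,0,0,0.02,0,0,0]
    - [-0.7,0,0,0.03,0,0,0]
    - [-0.7,0,0,0.03,0,0,0]

```text
time_s: 8.75
ee_pos: [0.5132, -0.176, 0.0627]
eef_rot: [3.141, 0.0, 1.187]
force: [-2.8, 1.7, 6.4]
grip_width: 0.0299
grip_force: 15.0
```

>>> move_arm:
  targets:
    - [-0.2,0,0,0.0,0,0,0]
    - [-0.2,0,0,0.0,0,0,0]
    - [0.2,0,0,0,0,0,0]
    - [0.2,0,0,0,0,0,0]
    - [0.2,0,0,0,0,0,0]
    - [0.2,0,0,-0.5,0,0,0]
    - [0.2,0,0,-1,0,0,0]
    - [0.2,0,0,-1.6,0,0,0]
    - [0.2,0,0,-1.9,0,0,0]
    - [0.2,0,0,-1.9,0,0,0]

```text
time_s: 9.75
ee_pos: [0.5139, -0.1762, 0.159]
eef_rot: [3.138, 0.0, 1.187]
force: [0.1, -1.1, -0.1]
grip_width: 0.0565
grip_force: 0.0
```

```bash
python3 - <<'E'
from h import *
o=ctrl.get_obs(); print(o['time_s'],o['ee_pos'],o['grip_width'])
go(.44,-.23,.165,10)
a=np.radians(-22); Rc=np.array([[np.cos(a),np.sin(a)],[-np.sin(a),np.cos(a)]]); c0=np.array([.5124,-.1773])
im,d=ctrl.camera("side"); C=cloud("side",d);P=C[d>0]; q=(P[:,:2]-c0)@Rc.T*1000; z=P[:,2]
m=(z>.045)&(z<.1)&(abs(q[:,0])<22)&(abs(q[:,1])<15);k=q[m];p=np.polyfit(k[:,0],k[:,1],1); print('ztop',np.percentile(z[m],[1,50,97,99]).round(4),'face y',p.round(3),'x',np.percentile(k[:,0],[2,98]).round(1), 'tilt',np.polyfit(z[m]*1000,k[:,1],1).round(3))
# tweezers geometry, top and side
for f,n,b in(("top0","top",0),("side0","side",0)):
    D=np.load(f+".npz");C=cloud(n,D['d']);im=D['im'].astype(int)
    roi=(abs(C[...,0]-.48)<.09)&(abs(C[...,1]+.325)<.08)&(D['d']>0)
    blue=roi&(im[...,2]>im[...,0]+50)&(C[...,2]>.05); Q=C[blue]; rect(Q,.05,.1,n+' blue'); print(np.percentile(Q[:,2],[5,50,95]).round(4))
    red=roi&(im[...,0]>im[...,2]+50)&(C[...,2]>.05);print('red med',np.median(C[red],0).round(4))
    rect(C[roi],.004,.012,n+' base')
E
```

```text
9.75 [ 0.51385024 -0.17621526  0.15895645] 0.056475433396229326
row [-1.551 -0.966 -0.124] [ 0.003 -0.002  1.012] t 9.75
ztop [0.046  0.0615 0.0757 0.0761] face y [0.023 2.526] x [-16.3  12.8] tilt [-0.004  2.735]
top blue 80 z 0.0738 c [ 497.3 -332.7] wh [40.6 34.2] ang 69.4
[0.0696 0.0738 0.0766]
red med [ 0.405  -0.2911  0.0711]
top base 795 z 0.0083 c [ 480.5 -324.9] wh [179.6 153.9] ang 1.0
side blue 109 z 0.0696 c [ 494.7 -328.7] wh [43.  35.7] ang 71.9
[0.0629 0.0696 0.0751]
red med [ 0.3991 -0.2875  0.0699]
side base 306 z 0.009 c [ 483.  -324.8] wh [69.2 97.1] ang 68.1
```

The coupon is home: its top reads 75.7 mm and it stands upright. Next, the tweezers.

```bash
python3 -c "
from h import *
go(.496,-.3305,.165,-22.5)"
```

```text
row [-2.994  0.838 -0.153] [ 1.00e-03 -1.00e-03  1.58e+00] t 9.8
```

>>> move_arm:
  targets:
    - [0.2,-0.3,0.08,-0.15,0,0,0.14]
    - [0.2,-0.6,0.16,-0.15,0,0,0.28]
    - [0.2,-0.9,0.25,-0.15,0,0,0.42]
    - [0.2,-1.2,0.33,-0.15,0,0,0.56]
    - [0.2,-1.5,0.42,-0.15,0,0,0.7]
    - [0.2,-1.8,0.5,-0.15,0,0,0.84]
    - [0.2,-2.1,0.58,-0.15,0,0,0.98]
    - [0.2,-2.4,0.66,-0.15,0,0,1.12]
    - [0.2,-2.7,0.75,-0.15,0,0,1.26]
    - [0.3,-2.99,0.84,-0.15,0,0,1.4]
    - [0.3,-2.99,0.84,-0.15,0,0,1.54]
    - [0.3,-2.99,0.84,-0.15,0,0,1.58]

```text
time_s: 11.0
ee_pos: [0.4954, -0.3304, 0.1624]
eef_rot: [-3.141, 0.003, -0.399]
force: [-0.1, 0.8, -0.6]
grip_width: 0.0611
grip_force: 0.0
```

>>> move_arm:
  targets:
    - [0.3,0,0,0,0,0,0]
    - [0.3,0,0,0,0,0,0]
    - [0.3,0,0,0,0,0,0]

```text
time_s: 11.3
ee_pos: [0.4959, -0.3301, 0.1639]
eef_rot: [-3.141, 0.001, -0.392]
force: [-0.4, -0.2, -0.4]
grip_width: 0.0611
grip_force: 0.0
```

```bash
python3 - <<'E'
from h import *
o=ctrl.get_obs(); print(o['time_s'],o['ee_pos'],np.degrees(o['eef_rot']),o['grip_width'])
im,d=ctrl.camera("side"); np.savez("side3.npz",im=im,d=d);C=cloud("side",d)
P=C[(d>0)&(abs(C[...,0]-.496)<.09)&(abs(C[...,1]+.33)<.09)]
rect(P,.155,.20,'fingers');rect(P,.2,.235,'fingers')
a=np.radians(-22.5); Rc=np.array([[np.cos(a),np.sin(a)],[-np.sin(a),np.cos(a)]])
q=(P[:,:2]-o['ee_pos'][:2])@Rc.T*1000; z=P[:,2]
m=(z>.15)&(z<.23); print('finger tw-frame x',np.percentile(q[m,0],[2,50,98]).round(1),'y',np.percentile(q[m,1],[2,98]).round(1))
I=im.astype(int);b=(I[...,2]>I[...,0]+50)&(d>0)&(abs(C[...,0]-.49)<.07)&(abs(C[...,1]+.33)<.07)&(C[...,2]>.05)&(C[...,2]<.09)
Q=C[b];q=(Q[:,:2]-o['ee_pos'][:2])@Rc.T*1000;print('blue x',np.percentile(q[:,0],[1,5,50,95,99]).round(1),'y',np.percentile(q[:,1],[1,5,50,95,99]).round(1))
y=q[:,1]
for nm,k in(('L',y>8),('R',y<-8)):
    if k.sum()>5:print(nm,k.sum(),'slope deg',(np.polyfit(q[k,0],q[k,1],1)[0]*57.3).round(1),'mean',q[k].mean(0).round(1))
D=np.load("top0.npz");C=cloud("top",D['d']);I=D['im'].astype(int);b=(I[...,2]>I[...,0]+50)&(abs(C[...,0]-.49)<.07)&(abs(C[...,1]+.33)<.07)&(C[...,2]>.05)
Q=C[b];q=(Q[:,:2]-o['ee_pos'][:2])@Rc.T*1000;print('top blue x',np.percentile(q[:,0],[1,5,50,95,99]).round(1),'y',np.percentile(q[:,1],[1,5,50,95,99]).round(1))
for nm,k in(('L',q[:,1]>4),('R',q[:,1]<-4)): print(nm,k.sum(),(np.polyfit(q[k,0],q[k,1],1)[0]*57.3).round(1),q[k].mean(0).round(1))
a=im[90:230,240:400,::-1];cv2.imwrite("pics/s3.png",cv2.resize(a,None,fx=4,fy=4,interpolation=cv2.INTER_CUBIC))
E
```

```text
11.3 [ 0.49586018 -0.33009192  0.16387151] [-1.79990371e+02  4.09451030e-02 -2.24512540e+01] 0.06108628735866607
fingers 276 z 0.1793 c [ 494.6 -329. ] wh [88.4 20.6] ang 67.4
fingers 210 z 0.217 c [ 493.7 -330.4] wh [95.3 19.9] ang 68.2
finger tw-frame x [-11.4  -3.2   7.7] y [-39.8  44.2]
blue x [-18.9 -16.4  -2.6  13.4  14.4] y [-19.1 -18.2  15.   20.   21.4]
L 60 slope deg 6.1 mean [-2.3 17.5]
R 45 slope deg -5.0 mean [ -1.7 -15.1]
top blue x [-14.4 -12.9   3.   17.9  19. ] y [-20.7 -19.8 -15.4  17.9  18.7]
L 36 4.8 [ 2.6 15.9]
R 44 -2.9 [  2.7 -17.5]
```

View pics/s3.png

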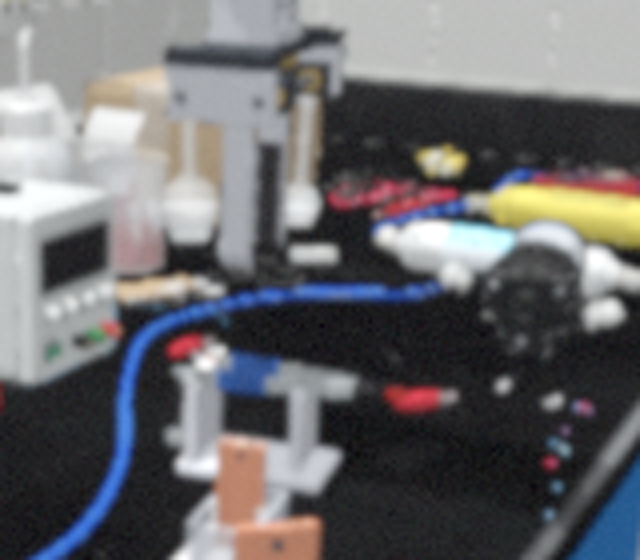

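The side view shows the gripper centred over the blue grips at crop (245,373), and the coupon standing in the cell at (240,480). Descending now.

>>> move_arm:
  targets:
    - [0.3,0,0,0.5,0,0,-0.01]
    - [0.3,0,0,1.0,0,0,-0.01]
    - [0.3,0,0,1.4,0,0,-0.01]
    - [0.3,0,0,1.7,0,0,-0.01]
    - [0.3,0,0,1.95,0,0,-0.01]
    - [0.3,0,0,2.04,0,0,-0.01]
    - [0.3,0,0,2.04,0,0,-0.01]
    - [0.0,0,0,2.04,0,0,-0.01]
    - [-0.15,0,0,2.04,0,0,-0.01]
    - [-0.2,0,0,2.04,0,0,-0.01]
    - [-0.25,0,0,2.04,0,0,-0.01]
    - [-0.3,0,0,2.04,0,0,-0.01]
  grip_force: 30

```text
time_s: 12.55
ee_pos: [0.4962, -0.3304, 0.0629]
eef_rot: [3.141, -0.001, -0.383]
force: [0.3, -0.0, 4.4]
grip_width: 0.0333
grip_force: 6.3
```

>>> move_arm:
  targets:
    - [-0.32,0,0,0,0,0,0]
    - [-0.32,0,0,0,0,0,0]
    - [-0.32,0,0,0,0,0,0]

```text
time_s: 12.85
ee_pos: [0.4962, -0.3305, 0.0629]
eef_rot: [3.141, -0.001, -0.383]
force: [0.2, 1.2, 6.6]
grip_width: 0.032
grip_force: 7.5
```

>>> move_arm:
  targets:
    - [-0.36,0,0,0,0,0,0]
    - [-0.36,0,0,-0.1,0,0,0]
    - [-0.36,0,0,-0.2,0,0,0]
    - [-0.36,0,0,-0.3,0,0,0]
    - [-0.36,0,0,-0.4,0,0,0]
    - [-0.36,0,0,-0.4,0,0,0]
    - [-0.36,0,0,-0.4,0,0,0]

```text
time_s: 13.55
ee_pos: [0.4959, -0.3302, 0.0825]
eef_rot: [3.142, -0.0, -0.383]
force: [-0.2, -0.2, -1.1]
grip_width: 0.0301
grip_force: 6.1
```

```bash
python3 - <<'E'
from h import *
o=ctrl.get_obs(); print(o['time_s'],o['ee_pos'],o['force'],o['moment'],o['grip_width'])
im,d=ctrl.camera("side"); np.savez("side4.npz",im=im,d=d)
a=im[110:230,250:390,::-1];cv2.imwrite("pics/s4.png",cv2.resize(a,None,fx=5,fy=5,interpolation=cv2.INTER_CUBIC))
E
```

```text
13.55 [ 0.49593829 -0.33023516  0.08245541] [-0.18973983 -0.22330895 -1.1313333 ] [ 0.07482574  0.03049358 -0.01318863] 0.030091624923715976
```

View pics/s4.png

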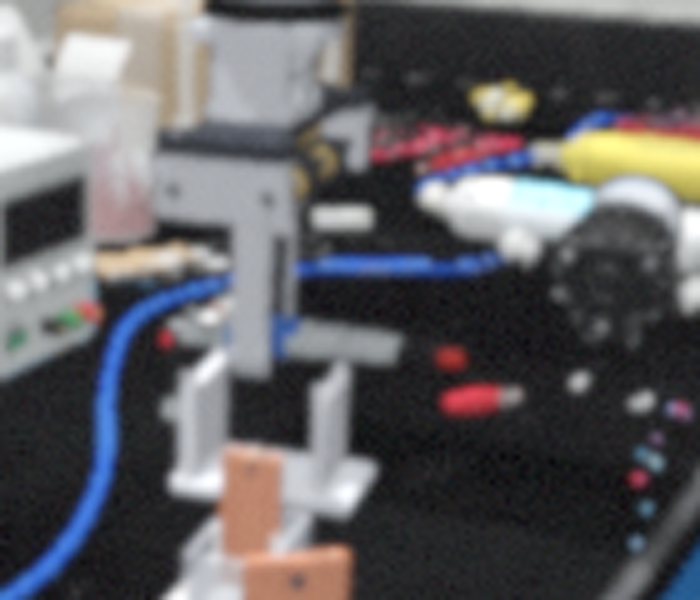

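The tweezers are off the saddles and roughly level: the blade runs from crop (300,335) to (400,350). Lifting higher and moving over to the cell.

>>> move_arm:
  targets:
    - [-0.36,0,0,-0.3,0,0,0]
    - [-0.36,0,0,-0.7,0,0,0]
    - [-0.36,0,0,-1.1,0,0,0]
    - [-0.36,0,0,-1.4,0,0,0]
    - [-0.36,0,0,-1.5,0,0,0]
    - [-0.36,0,0,-1.5,0,0,0]

```text
time_s: 14.2
ee_pos: [0.4961, -0.3303, 0.158]
eef_rot: [3.141, -0.001, -0.383]
force: [-0.0, 0.6, -1.3]
grip_width: 0.0302
grip_force: 6.1
```

```bash
python3 -c "
from h import *
go(.4704,-.1605,.156,-22)"
```

```text
row [-1.746 -2.958  0.039] [ 0.    -0.001  0.001] t 14.2
```

>>> move_arm:
  targets:
    - [-0.36,-0.15,-0.25,0,0,0,0]
    - [-0.36,-0.4,-0.7,0,0,0,0]
    - [-0.36,-0.7,-1.2,0,0,0,0]
    - [-0.36,-1.0,-1.7,0,0,0,0]
    - [-0.36,-1.3,-2.2,0,0,0,0]
    - [-0.36,-1.55,-2.65,0,0,0,0]
    - [-0.36,-1.7,-2.88,0,0,0,0]
    - [-0.36,-1.75,-2.96,0,0,0,0]
    - [-0.36,-1.75,-2.96,0,0,0,0]
    - [-0.36,-1.75,-2.96,0,0,0,0]

```text
time_s: 15.2
ee_pos: [0.4702, -0.161, 0.1573]
eef_rot: [3.141, 0.0, -0.384]
force: [0.4, 0.4, -1.5]
grip_width: 0.03
grip_force: 6.1
```

```bash
cat > look.py <<'E'
from h import *
import sys
tag=sys.argv[1]
o=ctrl.get_obs(); print(o['time_s'],o['ee_pos'],np.degrees(o['eef_rot']).round(2),o['force'].round(1) if hasattr(o['force'],'round') else o['force'],o['grip_width'],o['grip_force'])
a=np.radians(-22); Rc=np.array([[np.cos(a),np.sin(a)],[-np.sin(a),np.cos(a)]]); c0=np.array([.5121,-.1774])
print('TCP in cell frame',((np.array(o['ee_pos'][:2])-c0)@Rc.T*1000).round(1))
for n in("side","top"):
    im,d=ctrl.camera(n); np.savez(n+tag+".npz",im=im,d=d)
    for k in("plate_left","plate_right","tweezers_grip","cell_slot","copper_center"):
        z={'p':o['ee_pos'][2]-.04,'t':o['ee_pos'][2]+.005,'c':.005}[k[0]]
        if k=='copper_center': z=.040
        for r in ctrl.tip_of(n,k)[:2]:
            p=at_z(n,r['point'],z); print(n,k,round(r['score'],2),np.round(r['point'],1),'cell',((p[:2]-c0)@Rc.T*1000).round(1))
im=np.load("side"+tag+".npz")['im'][150:270,240:380,::-1]
cv2.imwrite(f"pics/s{tag}.png",cv2.resize(im,None,fx=5,fy=5,interpolation=cv2.INTER_CUBIC))
E
python3 look.py 5
```

```text
15.2 [ 0.47024954 -0.16100977  0.15726569] [ 1.7999e+02  1.0000e-02 -2.1990e+01] [ 0.4  0.4 -1.5] 0.03000918221472591 6.118435487151146
TCP in cell frame [-44.9  -0.5]
side plate_left 0.8 [300.5 184.4] cell [-3.1  8.9]
side plate_right 0.44 [303.9 181.3] cell [ -3.5 -16.7]
side tweezers_grip 0.87 [322.4 168.6] cell [-53.9  15.1]
side cell_slot 0.64 [299.3 226.6] cell [-0.4 -3.6]
side cell_slot 0.55 [321.4 167.4] cell [  83.7 -546.2]
side copper_center 0.85 [307.  242.5] cell [-60.6 139.6]
side copper_center 0.62 [266.1 289.7] cell [-46.8 327.4]
top plate_left 0.52 [310.8 126. ] cell [192.8  68.3]
top cell_slot 0.41 [304.2 223.6] cell [-7.   0.1]
top copper_center 0.66 [234.2 222.3] cell [-66.1 156.3]
top copper_center 0.49 [171.5 190.1] cell [-49.7 324.4]
```

View pics/s5.png

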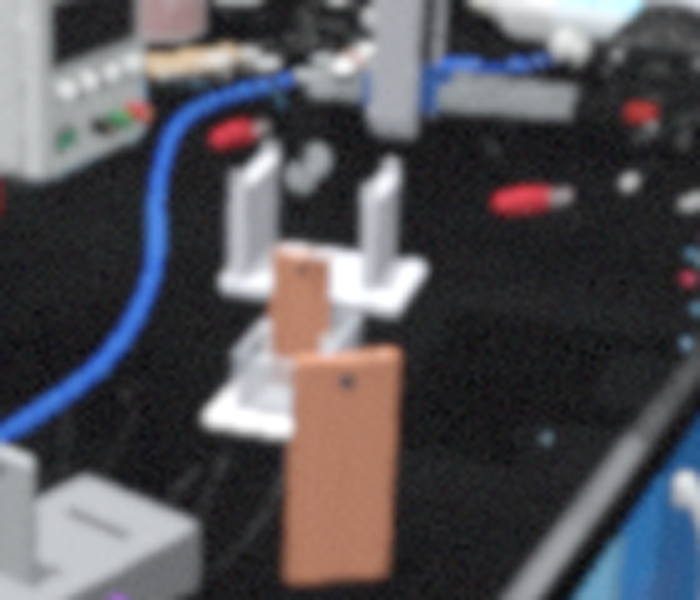

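The tweezers are level above the cell, with the plates visible at crop (310,165) directly above the coupon (300,300). Measuring them from depth.

```bash
cat > pl.py <<'E'
from h import *
import sys
a=np.radians(-22); Rc=np.array([[np.cos(a),np.sin(a)],[-np.sin(a),np.cos(a)]]); c0=np.array([.5121,-.1774])
d=np.load("side"+sys.argv[1]+".npz")['d'];zt=ctrl.get_obs()['ee_pos'][2]; C=cloud("side",d);P=C[d>0]; q=(P[:,:2]-c0)@Rc.T*1000; q-=[-1.5,.8]; z=P[:,2]-zt
m=(abs(q[:,0])<25)&(abs(q[:,1])<30)&(z>-.055)&(z<.02)
print('z rel TCP hist',np.histogram(z[m],np.arange(-.055,.021,.005)))
for s,nm in((1,'L'),(-1,'R')):
    k=m&(s*q[:,1]>1)&(z<-.03); 
    if k.sum()>4: print(nm,k.sum(),'x',np.percentile(q[k,0],[3,50,97]).round(1),'y',np.percentile(q[k,1],[3,50,97]).round(1),'z',np.percentile(P[k,2],[3,50,97]).round(4))
k=(abs(q[:,1])<25)&(q[:,0]>-120)&(q[:,0]<12)&(z>-.01)&(z<.025)
for x in range(-120,12,8):
    j=k&(q[:,0]>=x)&(q[:,0]<x+8)
    if j.sum()>3: print(x,j.sum(),'y',np.percentile(q[j,1],[3,97]).round(1),'zrel',np.percentile(z[j],[3,97]).round(4))
E
python3 pl.py 5
```

```text
z rel TCP hist (array([ 0,  4, 16, 19, 12, 12, 13, 13,  9,  8,  6, 32, 40, 36,  5]), array([-5.50000000e-02, -5.00000000e-02, -4.50000000e-02, -4.00000000e-02,
       -3.50000000e-02, -3.00000000e-02, -2.50000000e-02, -2.00000000e-02,
       -1.50000000e-02, -1.00000000e-02, -5.00000000e-03, -2.77555756e-17,
        5.00000000e-03,  1.00000000e-02,  1.50000000e-02,  2.00000000e-02]))
L 29 x [-6.5 -1.4  5. ] y [ 9.  11.4 15.5] z [0.1114 0.1182 0.1266]
R 22 x [-6.4 -1.7  1.7] y [-16.  -12.3  -9.9] z [0.1123 0.1198 0.1261]
-120 22 y [-10.7   5.9] zrel [0.0013 0.01  ]
-112 23 y [-11.5   7.4] zrel [0.0007 0.0097]
-104 27 y [-12.5   7.6] zrel [0.0005 0.0101]
-96 24 y [-13.6   9.7] zrel [0.0005 0.0092]
-88 21 y [-15.2  11.9] zrel [0.0022 0.0097]
-80 29 y [-14.5  12.2] zrel [0.0009 0.01  ]
-72 30 y [-15.9  12.3] zrel [0.0001 0.01  ]
-64 32 y [-14.3  13.6] zrel [-0.0004  0.0115]
-56 72 y [-19.4  24.2] zrel [-0.0074  0.0236]
-48 42 y [-18.8  24.9] zrel [-0.0092  0.0232]
-40 17 y [20.7 24.8] zrel [-0.0076  0.0195]
-32 19 y [ 9.  15.6] zrel [-0.0003  0.0122]
-24 46 y [-17.1  15.8] zrel [0.0007 0.0152]
-16 25 y [-15.5  16.8] zrel [0.0017 0.0154]
-8 40 y [-16.3  15.5] zrel [-0.0087  0.014 ]
0 13 y [-13.9  16.3] zrel [-0.008   0.0093]
```

```bash
cat >> pl.py <<'E'
print('--scale')
k=(abs(q[:,1])<22)&(abs(q[:,0]+18)<22)&(z>.002)&(z<.025); I=np.load("side"+sys.argv[1]+".npz")['im'][d>0]
for x in range(-36,4,2):
    j=k&(q[:,0]>=x)&(q[:,0]<x+2)&(z>.0095)
    if j.any(): print(x,j.sum(),'y',q[j,1].round(0),'zrel',(z[j]*1000).round(1),I[j].mean(0).round())
E
python3 pl.py 5 | sed -n '/--scale/,$p'
python3 - <<'E'
# same from first top image: stand frame, grip at (496,-330.5)
from h import *
D=np.load("top0.npz");C=cloud("top",D['d']);a=np.radians(-22); Rc=np.array([[np.cos(a),np.sin(a)],[-np.sin(a),np.cos(a)]])
q=(C[...,:2]-[.4965,-.3305])@Rc.T*1000-[2.4,-1]; z=C[...,2]
for x in range(14,56,2):
    j=(q[...,0]>=x)&(q[...,0]<x+2)&(abs(q[...,1])<24)&(z>.06)&(D['d']>0)
    i=j&(abs(q[...,1])<11)
    print(x,'n',j.sum(),'y',np.percentile(q[j][:,1],[0,100]).round() if j.any() else '','inner',i.sum(),'z',(np.percentile(z[i],[5,95])*1000).round(1) if i.any() else '')
E
```

```text
--scale
-36 1 y [22.] zrel [17.4] [167. 172. 179.]
-32 1 y [14.] zrel [10.6] [129. 142. 168.]
-30 2 y [10. 13.] zrel [11.7 10.1] [135. 144. 164.]
-26 1 y [8.] zrel [12.8] [180. 177. 177.]
-24 7 y [-15.  -3.   5. -12.  12.  14.   7.] zrel [14.  14.6 14.3 10.3 13.8 12.  10.3] [196. 191. 192.]
-22 7 y [-14.  -2.   8. -13.  16.  15.  15.] zrel [14.1 14.8 14.8  9.7 14.6 12.1  9.7] [206. 200. 200.]
-20 7 y [-17. -13.  -1.   6.  15.  14.  15.] zrel [15.5 14.2 14.8 14.1 14.  11.5  9.5] [211. 206. 206.]
-18 6 y [-17. -10.  -3.   6.  17.  15.] zrel [15.4 14.7 13.9 13.9 14.3 11.4] [210. 204. 204.]
-16 4 y [-16.  -1.  10.  16.] zrel [15.3 14.3 14.6 13.8] [195. 192. 192.]
-14 2 y [-14. -12.] zrel [15.6 13.7] [138. 127. 126.]
-12 2 y [-15. -15.] zrel [15.1 12.7] [110. 102. 102.]
-10 3 y [-15. -14.  12.] zrel [12.5 10.5 10. ] [154. 154. 157.]
-8 1 y [-15.] zrel [14.9] [60. 57. 55.]
-6 4 y [-16. -16. -16.  15.] zrel [14.4 11.9  9.5 10.1] [128. 131. 133.]
-4 2 y [-16.  15.] zrel [9.5 9.9] [166. 172. 174.]
0 1 y [-14.] zrel [9.5] [151. 155. 159.]
14 n 6 y [-19.  19.] inner 0 z 
16 n 4 y [-18.  20.] inner 0 z 
18 n 3 y [-17.  19.] inner 0 z 
20 n 10 y [-20.  23.] inner 4 z [75.3 78. ]
22 n 17 y [-20.  21.] inner 8 z [75.9 78.2]
24 n 20 y [-18.  22.] inner 11 z [75.5 80.3]
26 n 17 y [-18.  23.] inner 7 z [75.3 80.3]
28 n 18 y [-21.  22.] inner 8 z [76.8 79.1]
30 n 14 y [-17.  23.] inner 6 z [74.8 78.7]
32 n 9 y [-21.  24.] inner 3 z [62.3 64.7]
34 n 6 y [-20.  21.] inner 1 z [62.6 62.6]
36 n 5 y [-19.  22.] inner 0 z 
38 n 5 y [-21.  22.] inner 0 z 
40 n 2 y [-20.  22.] inner 0 z 
42 n 6 y [-20.  23.] inner 0 z 
44 n 6 y [-20.  22.] inner 0 z 
46 n 0 y  inner 0 z 
48 n 0 y  inner 0 z 
50 n 0 y  inner 0 z 
52 n 0 y  inner 0 z 
54 n 0 y  inner 0 z
```

>>> move_arm:
  targets:
    - [-0.36,-0.04,-0.01,0,0,0,0]
    - [-0.36,-0.04,-0.01,0.2,0,0,0]
    - [-0.36,-0.04,-0.01,0.4,0,0,0]
    - [-0.36,-0.04,-0.01,0.6,0,0,0]
    - [-0.36,-0.04,-0.01,0.8,0,0,0]
    - [-0.36,-0.04,-0.01,1.0,0,0,0]
    - [-0.36,-0.04,-0.01,1.2,0,0,0]
    - [-0.36,-0.04,-0.01,1.3,0,0,0]
    - [-0.36,-0.04,-0.01,1.3,0,0,0]
    - [-0.36,-0.04,-0.01,1.3,0,0,0]

```text
time_s: 16.8
ee_pos: [0.4686, -0.1591, 0.0926]
eef_rot: [-3.142, -0.0, -0.383]
force: [0.4, 0.1, -0.8]
grip_width: 0.0303
grip_force: 6.1
```

```bash
python3 look.py 6 | head -2; python3 pl.py 6 | grep -E "^(L|R)"; python3 - <<'E'
from h import *
im=np.load("top6.npz")['im'][170:270,250:390,::-1]; s=cv2.imread("pics/s6.png")
cv2.imwrite("pics/c6.png",np.vstack([cv2.resize(s[:450],(560,360)),cv2.resize(im,(560,240),interpolation=cv2.INTER_CUBIC)]))
E
```

```text
16.8 [ 0.46861567 -0.15911308  0.09261865] [-1.800e+02 -2.000e-02 -2.196e+01] [ 0.4  0.1 -0.8] 0.030346671218054733 6.118362620472908
TCP in cell frame [-47.2   0.7]
L 90 x [-13.5  -1.2  14.2] y [ 1.2  2.7 14.3] z [0.0388 0.0513 0.0604]
```

View pics/c6.png

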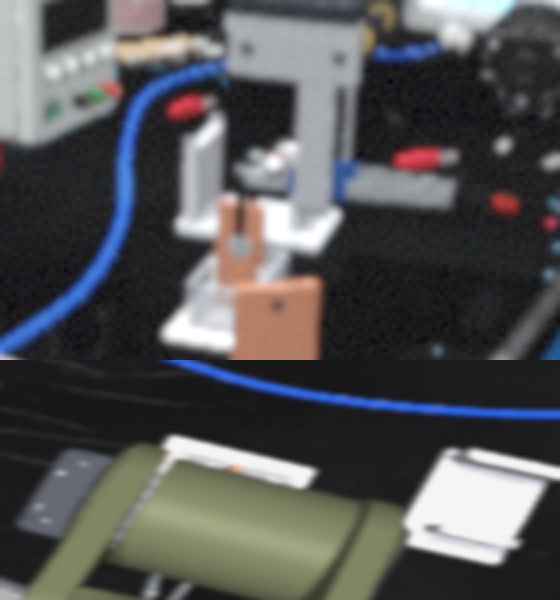

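The side view shows the left disc at (240,245), in front of the coupon and centred on it. The top view is blocked by the arm. Checking the left plate and the coupon by depth.

```bash
cat > pp.py <<'E'
from h import *
import sys
a=np.radians(-22); Rc=np.array([[np.cos(a),np.sin(a)],[-np.sin(a),np.cos(a)]]); c0=np.array([.5121,-.1774])
d=np.load("side"+sys.argv[1]+".npz")['d'];C=cloud("side",d);P=C[d>0]; q=(P[:,:2]-c0)@Rc.T*1000-[-1.5,.8]; z=P[:,2]*1000
zt=ctrl.get_obs()['ee_pos'][2]*1000
k=(abs(q[:,0])<12)&(q[:,1]>7)&(q[:,1]<22)&(abs(z-zt+40)<11)
print('plate L',k.sum(),'x',np.percentile(q[k,0],[0,5,50,95,100]).round(1),'y',np.percentile(q[k,1],[5,50,95]).round(1),'z',np.percentile(z[k],[0,5,50,95,100]).round(1))
k=(abs(q[:,0])<22)&(abs(q[:,1])<6)&(z>38)&(z<78)
print('coupon',k.sum(),'x',np.percentile(q[k,0],[2,98]).round(1),'face y',np.median(q[k,1]).round(2),'ztop',np.percentile(z[k],98).round(1))
E
python3 pp.py 6
```

```text
plate L 30 x [-9.  -8.5 -2.7  3.1  7.6] y [10.1 12.1 16.2] z [46.5 47.6 53.8 62.5 62.6]
coupon 144 x [-15.   14.6] face y 1.85 ztop 75.8
```

>>> move_arm:
  targets:
    - [-0.36,0,0.01,0.1,0,0,0]
    - [-0.36,0,0.01,0.2,0,0,0]
    - [-0.36,0,0.01,0.3,0,0,0]
    - [-0.36,0,0.01,0.4,0,0,0]
    - [-0.36,0,0.01,0.5,0,0,0]
    - [-0.36,0,0.01,0.58,0,0,0]
    - [-0.36,0,0.01,0.58,0,0,0]
    - [-0.36,0,0.01,0.58,0,0,0]

```text
time_s: 18.2
ee_pos: [0.4683, -0.1595, 0.0634]
eef_rot: [3.142, -0.0, -0.383]
force: [-0.0, -0.3, -0.2]
grip_width: 0.0304
grip_force: 6.1
```

>>> move_arm:
  targets:
    - [-0.38,0,0,0,0,0,0]
    - [-0.4,0,0,0,0,0,0]
    - [-0.42,0,0,0,0,0,0]
    - [-0.44,0,0,0,0,0,0]
    - [-0.44,0,0,0,0,0,0]
    - [-0.44,0,0,0,0,0,0]
    - [-0.44,0,0,0,0,0,0]

```text
time_s: 18.9
ee_pos: [0.4683, -0.1595, 0.0634]
eef_rot: [-3.142, 0.0, -0.383]
force: [0.6, -1.0, -1.0]
grip_width: 0.0268
grip_force: 8.0
```

```bash
python3 look.py 7 | head -2; python3 pp.py 7; python3 pl.py 7 | sed -n '/--scale/,$p' | head -16
```

```text
18.9 [ 0.46828187 -0.15950722  0.06342515] [-180.      0.    -21.96] [ 0.6 -1.  -1. ] 0.02680841010805927 7.993217557668686
TCP in cell frame [-47.3   0.2]
plate L 8 x [-6.4 -6.1 -2.6  2.5  3.4] y [ 8.9 11.8 14.1] z [24.9 25.2 30.4 34.2 34.4]
coupon 132 x [-16.4  14.6] face y 1.98 ztop 76.8
--scale
-34 2 y [ 9. 14.] zrel [10.7  9.7] [128. 140. 166.]
-32 1 y [10.] zrel [10.8] [123. 136. 164.]
-30 1 y [-10.] zrel [10.6] [181. 183. 187.]
-28 7 y [ -6.  -6.   2. -10.   8.  11.  12.] zrel [16.6 14.5 14.5 10.2 14.2 12.6 10.7] [184. 182. 183.]
-26 5 y [-19.  -6.   4.  15.  12.] zrel [14.9 14.  14.9 13.9 10.2] [197. 194. 194.]
-24 7 y [-19. -13.  -2.  12.   8.  16.  12.] zrel [14.5 14.  15.2 15.  13.8 14.  10. ] [217. 213. 213.]
-22 9 y [-13. -19. -13.  -3.   6.   2.  14.  13.  13.] zrel [16.1 13.9 13.6 14.5 15.1 13.8 15.2 12.4 10.2] [223. 218. 218.]
-20 4 y [-10.  -9.  -1.  14.] zrel [16.7 14.6 14.8 10.2] [192. 180. 180.]
-18 3 y [ 5. 13. 11.] zrel [14.2 14.6 11.4] [229. 220. 219.]
-16 3 y [-11.  -8.  14.] zrel [15.9 11.8  9.7] [171. 160. 159.]
-14 4 y [-11. -10.  -2.   5.] zrel [15.8 13.7 11.4 11.2] [171. 154. 150.]
-12 5 y [ -9. -10. -12.   4.  -0.] zrel [16.2 13.2 10.1 12.8 11.5] [156. 136. 131.]
-10 5 y [-10. -11. -12.  12.  10.] zrel [15.2 12.5  9.6 10.5  9.9] [153. 138. 135.]
-8 2 y [-10.   4.] zrel [10.  12.4] [203. 171. 160.]
-6 1 y [3.] zrel [11.7] [211. 176. 162.]
```

View pics/s7.png

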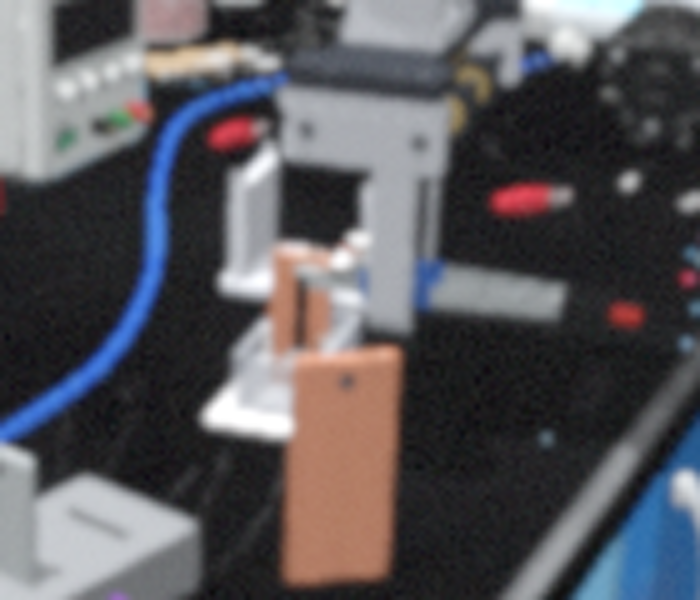

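The side view shows the left leg going down in front of the coupon at crop (303,305). The plate is below the rim, and the scale at (345,255) is clear of the coupon's edge. At 26.8 mm the gap is about 15 mm, so I'll close slightly further and let it settle.

>>> move_arm:
  targets:
    - [-0.455,0,0,0,0,0,0]
    - [-0.455,0,0,0,0,0,0]
    - [-0.455,0,0,0,0,0,0]
    - [-0.455,0,0,0,0,0,0]
    - [-0.455,0,0,0,0,0,0]
    - [-0.455,0,0,0,0,0,0]

```text
time_s: 20.1
ee_pos: [0.4683, -0.1595, 0.0634]
eef_rot: [3.142, 0.0, -0.383]
force: [0.3, -0.1, -0.4]
grip_width: 0.0258
grip_force: 8.3
```

```bash
python3 look.py 8 | head -2; python3 pp.py 8; python3 - <<'E'
from h import *
im=np.load("side8.npz")['im'][185:245,270:350,::-1]
cv2.imwrite("pics/z8.png",cv2.resize(im,None,fx=9,fy=9,interpolation=cv2.INTER_CUBIC))
E
```

```text
20.1 [ 0.46826661 -0.15948874  0.06339109] [ 1.800e+02  1.000e-02 -2.195e+01] [ 0.3 -0.1 -0.4] 0.025783479462329492 8.308513909578323
TCP in cell frame [-47.4   0.2]
plate L 5 x [-4.8 -4.7 -1.6  1.3  1.3] y [ 8.   9.7 11.6] z [24.8 25.4 30.  32.  32.2]
coupon 135 x [-16.3  14.8] face y 2.33 ztop 76.7
```

View pics/z8.png

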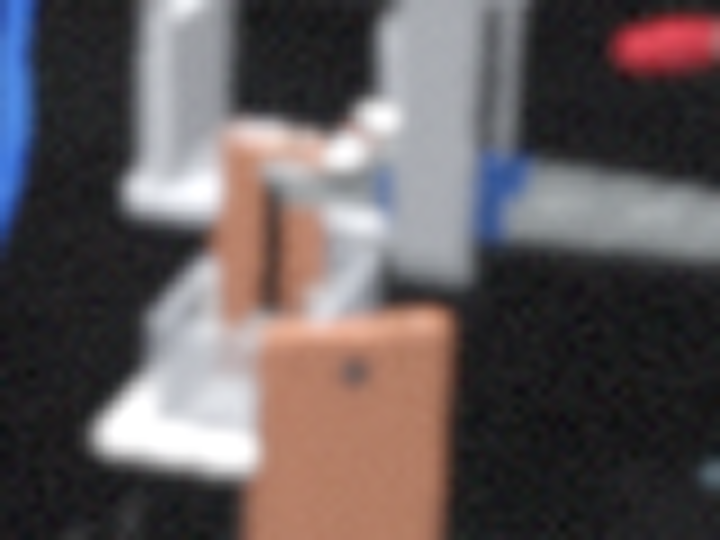

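The leg stands centred on the coupon: x 272, with the coupon spanning 222–325. The gap works out to about 14 mm, and the outside force is only noise. Handing in.

```bash
python3 -c "
from station import ctrl
print(ctrl.hand_in())"
```

```text
the job is handed in; nothing more can be done
None
```

I handed the job in at about 20 s: the copper coupon stands home in the cell's grooves, and the tweezers are held with their plates astride it below the rim. The gap is about 14 mm, worked out from the 25.8 mm grip width because I could not read the pointer in the pictures; the hand-in returned no verdict.

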